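# Press a flanged bush home with the bench clamp and run the clamp back

### The job

Use the ratchet bar clamp on the bench to press the brass bush home into the aluminium block: pump the clamp's trigger towards its grip post, stroke after stroke, until the bush's flange sits fully against the block, and stop as soon as you feel it seat, so that the bush is not crushed. Then push the release lever back to free the catch and keep pushing until the sliding head has run fully back, and leave it there with both levers free. Do not disturb the tape measure, try square and marker lying around.

Things in the scene. Friction and masses are not known exactly. Their poses are not given: they have to be found in the camera images.
- clamp: Fixed clamp frame: grey base plate 350 x 90 x 10 mm and a toothed bar (teeth 8 mm apart, tops 43 mm above the bench). Origin on the bench under the bar; x = along the bar in the pressing direction, z up. On the bar slides the dark head, 39 mm wide, 56 to 76 mm high, carrying from back to front (+x): release lever, trigger, black grip post leaning forward (about 122 mm high), jaw with pad.
- head (a joint): Travel of the sliding head along the bar, m: 0 = fully back at its stop, grows towards the block, at most 0.075. It rubs with about 4 N. A sprung catch lets it go forward but not back, unless the release lever is pushed.
- trigger (a joint): Trigger angle, rad: 0 = rest (springs back by itself), 0.785 = fully pumped. Push it in the clamp's +x. Pivot 66 mm above the bench, at clamp x = head travel - 30 mm. Up to the first third of a stroke is idle, then its nose takes a tooth; a full stroke moves the head 8 to 16 mm. At rest the nose is clear of the teeth.
- trigger_push (a point): Rearmost point of the round roll (24 mm wide, 14 mm diameter) on the back (-x) of the trigger near its top; 117 mm above the bench at rest, 8 mm below the top. In a full stroke it goes 44 mm forward relative to the head, rising up to 7 mm. Some 2.5 to 2.9 times the push here reaches the head: 10 to 16 N while the bush moves in, then about 3 N more per mm of finger travel once it has seated.
- release (a joint): Release lever angle, rad: 0 = rest (up to 0.2 with the catch riding on a tooth), 0.40 = fully back. The catch is clear of the teeth from about 0.25; the lever springs back by itself. Pivot 39 mm above the bench.
- release_push (a point): Front (+x) face of the release lever, an upright paddle 34 mm wide, 10 mm thick, top 123 mm high; point 12 mm below the top. Push it in the clamp's -x: 1 to 4 N tilt it about 29 mm to its stop and free the catch, then 4 to 8 N drag the head back. Between it and the trigger's roll at rest are 64 mm of free room for closed fingers, open from above down to 80 mm above the bench.
- pad_face (a point): Centre of the front (+x) face of the pressing pad, a sprung disc of 32 mm diameter on the jaw, 70 mm above the bench. It gives about 1 mm per 25 N.
- pad: The pressing pad; origin at point pad_face. A force of more than 70 N on it (some 26 N on the trigger's roll) bruises the bush; pressing the bush in takes about 24 N on the pad.
- bush (a joint): How far the bush still stands out of the block, m: 0 = home, with its flange against the block. It starts 10 to 15 mm out and stays where it is pressed.
- bush_face (a point): Centre of the bush's flange face (25 mm diameter, 4 mm thick, faces the pad), 70 mm above the bench.
- holder: The holder with the aluminium block (40 x 54 x 48 mm, from 46 to 94 mm above the bench), fixed on the bar in front of the pad; its place along the bar differs. Origin on the bench top under the block's middle, axes as the clamp's. Its top is 98 mm above the bench.
- tape_measure: Pocket tape measure, bystander, 36 x 79 x 66 mm; origin under its middle.
- square: Engineer's try square, bystander, 100 x 168 x 14 mm; origin under its middle.
- marker: Marker pen, bystander, 17 x 135 x 16 mm; origin under its middle.

How it is judged:
By the outcome, as a careful person would: the job done as asked, in the order asked, and still so for the second after the job is handed in, with the robot touching nothing.
It also fails if it takes over 48 s, if anything falls off the work surface, if the arm or the gripper's body presses on something with over 40 N, if the wrist force passes 120 N, or if a joint passes its speed limit or range.

### The arm

A 6-joint arm with a two-finger parallel gripper is mounted at the origin on a cart in front of the work surface, level with it; the furniture and walls round the work are solid. World frame = base frame: x ahead of the robot, y to its left, z up, the work surface at z = 0. Lengths are in m, angles in rad, forces in N, time in s.
With the tool pointing down it reaches from about 0.35 to 0.85 m from the base axis. Payload 8.1 kg.
Tool frame: the origin (TCP) lies between the finger pads; the fingertips stand 8 mm ahead of it and the grasp point (between the pads) lies 11 mm behind it; z points along the fingers, y is the line along which they close (so a half turn about z gives the same grasp; the last joint's range is limited). The gripper opens to 85 mm and grips with 20 to 120 N. Pads are 22 mm wide; open, the fingers measure 114 mm over their backs; the gripper's body (76 mm by 85 mm) begins 54 mm behind the grasp point. The pads swing forward as they close: fully open they stand 13 mm farther back than shut.
Start: joints at [1.153, 0.13, 1.488, -0, 1.523, -0.085], TCP at [0.196, 0.567, 0.239] pointing down, gripper open.
Joint ranges: [-2.96, 2.96], [-0.89, 2.26], [0.02, 2.5], [-1.34, 4.48], [0, 2.73], [-2.66, 2.66]. Speed limits (rad/s): [2.39, 2.39, 2.79, 3.14, 3.14, 3.14].

### API

Orientations are given as a unit quaternion [x, y, z, w].
In Python, from cell import r, optics, finder gives the robot as it stands.
- The arm moves only by the tool arm_command, never from a script. Its argument "series" is a list of rows, each a list of 2 entries, a list of its own where there are three numbers: the shift along the world's x, y, z in m, then the turn about the world's z in rad. A call has exactly 8 rows; each row is the pose to reach, as a shift and turn from the pose commanded when the call began; what a row does not reach only later rows make up. A row lasts 1/12 s, in which the tool goes at most 41.7 mm and 7.16 degrees, less where a joint would pass 70% of its speed; a pose out of reach is approached as far as the arm can. A call with a gripper value outside its range is refused whole. "fingers" is the opening in per cent of the stroke, from 0 (shut) to 100 (fully open), set as the call begins (left out, the last holds). The fingers move at their own pace and stop on an object; the grip force is fixed at half the most. Time passes only in rows, so rows that repeat a pose let the fingers close, or fill a call up. It gives the time, the measured TCP pose, the force, the opening and the grip force at its end, in the units of the state.
- r.sense(): the state, without advancing time (a new reading comes with each control period).
- optics.read_camera(name): name is "scene" or "side" or "wrist"; returns the picture (400x640x3 uint8, red, green, blue); there is no depth.
- optics.camera_info(name): a dict with "camera_matrix" (3x3 intrinsics, pixels), "D" ([k1, k2, p1, p2, k3] as OpenCV has them; the pictures are not rectified), "rvec" (rotation vector, rad) and "tvec" (3), from world to camera coordinates, as OpenCV has them; the wrist camera has in their place "mount" (4x4, takes a point from camera to tool coordinates, whose origin is the TCP and whose axes are the flange's). Camera axes: x right, y down, z forward; pixel columns grow to the right and rows downward; lengths in m; the calibration is good to about 2 mm. A picture is of the moment at which its call begins: read the wrist's pose just before it. camera_info takes no time and is no camera call.
- r.hand_in(): hands the job in; it is judged then, once.
Trained networks look in the newest picture that a camera, given by its name, has taken for a name from the list of things; names that differ only in an ending like _2 or _b are one class to them, and where a whole thing is asked for, a point or a joint stands for the part that bears it (a point fixed in the world has none). Each returns a list of dicts, best first, with "score" (0 to 1); they miss things now and then, are a little off and sometimes report something else, mostly with a low value. They report only what shows in the picture. A call takes as long as a camera call.
- finder.find_in(query, camera): "extent" ([left, top, right, bottom] in pixels, round what is visible of it).
- finder.masks_of(query, camera): "mask" (400x640 bool, what is visible of it) and "extent" ([left, top, right, bottom] in pixels, round what is visible of it).
- finder.pinpoint(query, camera): "position" ([row, column] in pixels: a listed point, or the origin of a listed thing).
The state is a dict: "time": time; "joints": joint angles; "qvel": joint speeds; "joint_efforts": joint torques, N m; "position": TCP position; "ee_rot": TCP orientation; "force": force on the tool from outside, world axes, zero at the start; "moment": the same for the moment, N m; "opening": opening from 0.0 (shut) to 1.0 (fully open); "gripper_force": force on a finger pad.
Only numpy, scipy, OpenCV 4.12 (cv2) and the standard library are available. Lean on these libraries where they do the work, as an engineer would, in place of code of your own. Each camera call takes 0.05 s, during which the arm holds its last target. There are 200 camera calls.

## Working session

There is one attempt and no reset: what is moved stays moved. The work goes in short steps, Python scripts to look and compute and a tool call to move; the robot and the scene stay as the last step left them, time stands still between calls to the robot, and variables do not carry over. Pictures are saved under pics/ and viewed, at most 10 in all, crops included, and the job is handed in when it is done.

Besides the shell and the picture viewer there is one more tool, called after "Call:" as name(argument=value, ...), one argument or row to a line, values as JSON. arm_command: Moves the arm, as the interface text tells. Its arguments: {"type":"object","properties":{"series":{"type":"array"},"fingers":{"type":"number"}},"required":["series"]}

```bash
mkdir -p pics
cat > h.py <<'E'
import numpy as np, cv2
from scipy.spatial.transform import Rotation as R
from scipy.optimize import least_squares
from cell import r, optics, finder
def cam(n):
    i=optics.camera_info(n); K=np.array(i["camera_matrix"],float); D=np.array(i["D"],float)
    if "rvec" in i: return K,D,np.array(i["rvec"],float).ravel(),np.array(i["tvec"],float).ravel()
    s=r.sense(); T=np.eye(4); T[:3,:3]=R.from_quat(s["ee_rot"]).as_matrix(); T[:3,3]=s["position"]
    M=np.linalg.inv(T@np.array(i["mount"])); return K,D,R.from_matrix(M[:3,:3]).as_rotvec(),M[:3,3]
def proj(c,P): return cv2.projectPoints(np.array(P,float).reshape(-1,1,3),c[2],c[3],c[0],c[1])[0].reshape(-1,2)
def ray(c,rc):
    u=cv2.undistortPoints(np.array([[[rc[1],rc[0]]]],float),c[0],c[1]).ravel()
    A=R.from_rotvec(c[2]).as_matrix(); return -A.T@c[3], A.T@np.array([u[0],u[1],1])
def at_z(c,rc,z):
    o,d=ray(c,rc); return o+d*(z-o[2])/d[2]
E
python3 - <<'E'
from h import *
s=r.sense(); print(s["time"],s["position"],s["ee_rot"],s["force"])
Z=dict(clamp=0,trigger_push=.117,release_push=.111,pad_face=.07,bush_face=.07,holder=0,tape_measure=0,square=0,marker=0)
for n in ("scene","side","wrist"):
    c=cam(n); im=optics.read_camera(n); cv2.imwrite(f"pics/{n}0.png",im[:,:,::-1])
    for q,z in Z.items():
        if n=="wrist" and q in("tape_measure","square","marker"):continue
        for p in finder.pinpoint(q,n)[:1]: print(n,q,round(p["score"],2),np.round(p["position"]),np.round(at_z(c,p["position"],z),4))
print(r.sense()["time"])
E
```

```text
0.0 [0.19580076 0.56659334 0.23825175] [ 1.65657207e-01  9.86182973e-01 -8.84327053e-04 -2.26173667e-04] [-0.92882314 -0.5557485   0.15185679]
scene clamp 0.63 [234. 336.] [0.468  0.0678 0.    ]
scene trigger_push 0.5 [206. 344.] [0.4601 0.0177 0.117 ]
scene release_push 0.61 [224. 358.] [ 0.4506 -0.0629  0.111 ]
scene bush_face 0.49 [201. 325.] [0.4698 0.1353 0.07  ]
scene holder 0.86 [218. 323.] [0.4753 0.1585 0.    ]
scene tape_measure 0.78 [186. 280.] [0.4472 0.4149 0.    ]
scene square 0.52 [175. 313.] [0.5812 0.4317 0.    ]
scene marker 0.84 [314. 376.] [ 0.3858 -0.2469  0.    ]
side clamp 0.68 [232. 319.] [ 0.4606  0.0649 -0.    ]
side trigger_push 0.58 [215. 319.] [0.4625 0.012  0.117 ]
side release_push 0.62 [232. 313.] [ 0.4497 -0.0483  0.111 ]
side holder 0.96 [209. 323.] [0.4696 0.1716 0.    ]
side tape_measure 0.66 [172. 317.] [0.4412 0.3732 0.    ]
side square 0.49 [161. 356.] [0.5856 0.4494 0.    ]
side marker 0.61 [318. 286.] [ 0.3929 -0.2365  0.    ]
1.35
```

View pics/scene0.png

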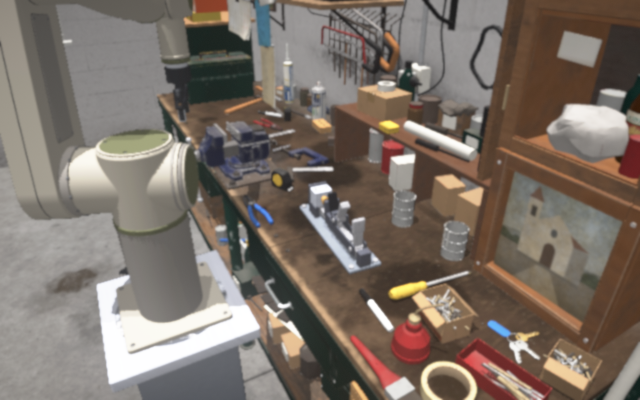

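View pics/side0.png

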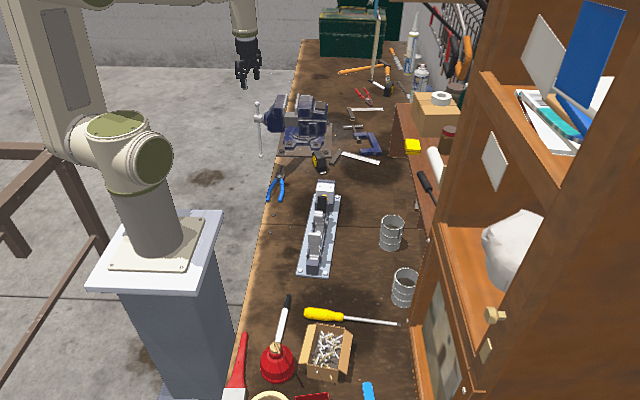

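The scene and side pictures show the clamp, scene about (300–380, 185–270), with its pressing direction about world +y (yaw about 84°). The release lever is nearest the camera at (358, 230) and the holder is at (320, 195). The tape is at (283, 180), and the vise is beyond it.

Call:
arm_command(
  series=[
    [[0.01,-0.01,0.04],0.03],
    [[0.04,-0.03,0.06],0.06],
    [[0.07,-0.06,0.06],0.1],
    [[0.1,-0.09,0.06],0.13],
    [[0.12,-0.125,0.06],0.16],
    [[0.14,-0.16,0.06],0.19],
    [[0.16,-0.195,0.06],0.22],
    [[0.18,-0.23,0.06],0.22],
  ],
  fingers=0,
)

```text
time: 2.02
position: [0.3766, 0.3353, 0.2994]
ee_rot: [0.055, 0.998, 0.0, 0.0]
force: [1.6, 0.1, -1.0]
opening: 0.001
gripper_force: 0.0
```

Call:
arm_command(
  series=[
    [[0.01,-0.04,0],0],
    [[0.02,-0.08,0],0],
    [[0.03,-0.12,0],0],
    [[0.04,-0.16,0],0],
    [[0.05,-0.2,0],0],
    [[0.06,-0.24,0],0],
    [[0.065,-0.28,0],0],
    [[0.07,-0.31,0],0],
  ],
)

```text
time: 2.68
position: [0.4459, 0.0242, 0.2996]
ee_rot: [0.057, 0.998, -0.0, 0.0]
force: [0.5, -0.1, -1.1]
opening: 0.001
gripper_force: 0.0
```

Run:
```python
from h import *
s=r.sense(); print(s["time"],s["position"],s["ee_rot"],s["force"],s["opening"])
Z=dict(clamp=0,trigger_push=.117,release_push=.111,pad_face=.07,bush_face=.07,holder=0)
n="wrist"
c=cam(n); print("campos",ray(c,(200,320)));im=optics.read_camera(n); cv2.imwrite(f"pics/{n}1.png",im[:,:,::-1])
for q,z in Z.items():
    for p in finder.pinpoint(q,n)[:2]: print(n,q,round(p["score"],2),np.round(p["position"]),np.round(at_z(c,p["position"],z),4))
```

```text
2.6833 [0.4459446  0.02418428 0.29955793] [ 5.69556701e-02  9.98376588e-01 -3.48313614e-04  3.45730618e-04] [ 0.52156479 -0.07423433 -1.08943757] 0.0010397756177769175
campos (array([0.37666628, 0.03219064, 0.43333624]), array([ 0.28327405, -0.01031689, -0.95925544]))
wrist clamp 0.73 [171. 349.] [0.4655 0.075  0.    ]
wrist trigger_push 0.93 [194. 300.] [0.4611 0.0079 0.117 ]
wrist release_push 0.96 [192. 244.] [ 0.4528 -0.0539  0.111 ]
wrist release_push 0.28 [181. 394.] [0.4598 0.1118 0.111 ]
wrist pad_face 0.53 [181. 392.] [0.4694 0.119  0.07  ]
wrist bush_face 0.51 [181. 404.] [0.4715 0.1343 0.07  ]
wrist holder 0.56 [172. 416.] [0.4774 0.1732 0.    ]
```

View pics/wrist1.png

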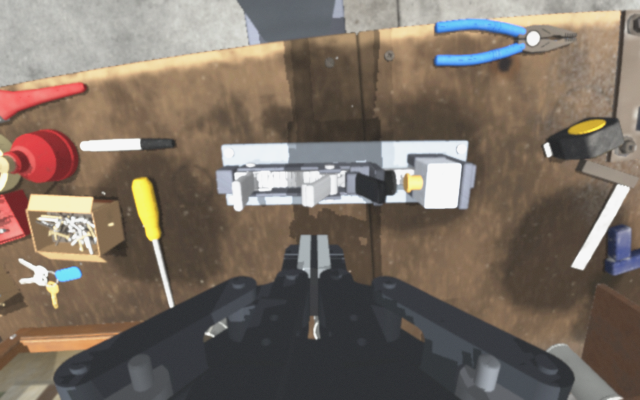

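The wrist picture shows the clamp level: release paddle at (240, 188), trigger at (320, 190), post at (370, 187), bush at (408, 183) and block at (440, 183). The free gap is around column 275. The tool's y axis already lies along the clamp, so I descend shut-fingered into the gap.

Call:
arm_command(
  series=[
    [[0.005,-0.03,-0.02],0],
    [[0.01,-0.047,-0.05],0],
    [[0.01,-0.047,-0.085],0],
    [[0.01,-0.047,-0.12],0],
    [[0.01,-0.047,-0.13],0],
    [[0.01,-0.047,-0.13],0],
    [[0.01,-0.047,-0.13],0],
    [[0.01,-0.047,-0.13],0],
  ],
)

```text
time: 3.7
position: [0.4575, -0.0195, 0.172]
ee_rot: [0.056, 0.998, -0.0, 0.002]
force: [0.5, -0.2, 0.7]
opening: 0.003
gripper_force: 0.0
```

```bash
cat > look.py <<'E'
import sys
from h import *
s=r.sense(); print(s["time"],s["position"],s["force"])
c=cam("wrist"); im=optics.read_camera("wrist"); cv2.imwrite(f"pics/{sys.argv[1]}.png",im[:,:,::-1])
Z=dict(trigger_push=.117,release_push=.111,pad_face=.07,bush_face=.07,holder=0)
for q,z in Z.items():
    for p in finder.pinpoint(q,"wrist")[:1]: print(q,round(p["score"],2),np.round(p["position"]),np.round(at_z(c,p["position"],z),4))
u=np.array(R.from_quat(s["ee_rot"]).as_matrix()[:,1]); print("tool y",u)
E
python3 look.py w2
```

```text
3.7 [ 0.4575297  -0.01949296  0.17196919] [ 0.48629762 -0.1962433   0.74377892]
trigger_push 0.9 [221. 356.] [0.4611 0.0087 0.117 ]
release_push 0.68 [217. 263.] [ 0.4537 -0.0536  0.111 ]
pad_face 0.78 [196. 481.] [0.4696 0.1186 0.07  ]
bush_face 0.62 [197. 499.] [0.4719 0.1341 0.07  ]
holder 0.64 [178. 496.] [0.4756 0.1731 0.    ]
tool y [ 1.11287904e-01  9.93788199e-01 -1.31207371e-04]
```

View pics/w2.png

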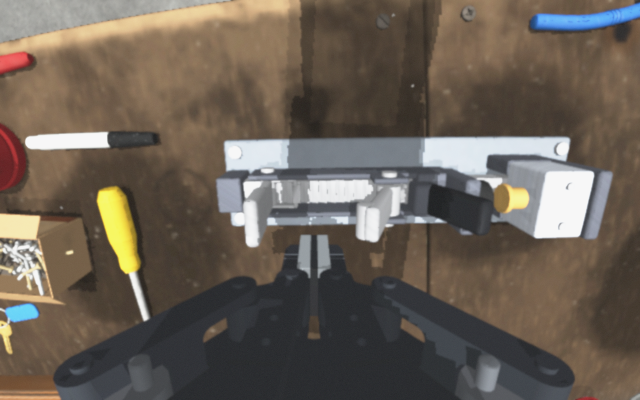

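The view agrees with the estimate: paddle (258, 215), roll (372, 220), and the fingers at column 315 sit between them. I go down.

Call:
arm_command(
  series=[
    [[0,-0.002,-0.02],0],
    [[0,-0.002,-0.04],0],
    [[0,-0.002,-0.06],0],
    [[0,-0.002,-0.064],0],
    [[0,-0.002,-0.064],0],
    [[0,-0.002,-0.064],0],
    [[0.001,0.003,-0.064],0],
    [[0.001,0.008,-0.064],0],
  ],
)

```text
time: 4.67
position: [0.4583, -0.0118, 0.1069]
ee_rot: [0.057, 0.998, -0.0, 0.001]
force: [-0.0, 0.5, -0.2]
opening: 0.003
gripper_force: 0.0
```

Call:
arm_command(
  series=[
    [[0.0005,0.005,0],0],
    [[0.001,0.01,0],0],
    [[0.0015,0.015,0],0],
    [[0.002,0.02,0],0],
    [[0.0025,0.024,0],0],
    [[0.0025,0.024,0],0],
    [[0.0025,0.024,0],0],
    [[0.0025,0.024,0],0],
  ],
)

```text
time: 5.33
position: [0.4596, 0.0122, 0.1053]
ee_rot: [0.056, 0.998, 0.0, 0.0]
force: [0.7, -2.8, 1.6]
opening: 0.001
gripper_force: 1.1
```

Call:
arm_command(
  series=[
    [[0.0005,0.005,0],0],
    [[0.001,0.01,0],0],
    [[0.0015,0.015,0],0],
    [[0.002,0.02,0],0],
    [[0.0025,0.025,0],0],
    [[0.003,0.03,0],0],
    [[0.0035,0.034,0],0],
    [[0.0035,0.034,0],0],
  ],
)

```text
time: 6.0
position: [0.4629, 0.0469, 0.105]
ee_rot: [0.056, 0.998, 0.0, -0.0]
force: [1.4, -1.5, -0.3]
opening: 0.002
gripper_force: 1.0
```

```bash
python3 look.py w3
```

```text
6.0 [0.46285796 0.04694733 0.10496638] [ 1.43320512 -1.53228305 -0.30302142]
trigger_push 0.64 [285. 347.] [0.4717 0.0618 0.117 ]
release_push 0.76 [268. 113.] [ 0.4541 -0.0503  0.111 ]
pad_face 0.63 [231. 455.] [0.4725 0.133  0.07  ]
bush_face 0.84 [230. 458.] [0.4721 0.1346 0.07  ]
holder 0.72 [200. 464.] [0.4776 0.1727 0.    ]
tool y [1.11882735e-01 9.93721358e-01 3.40556408e-04]
```

View pics/w3.png

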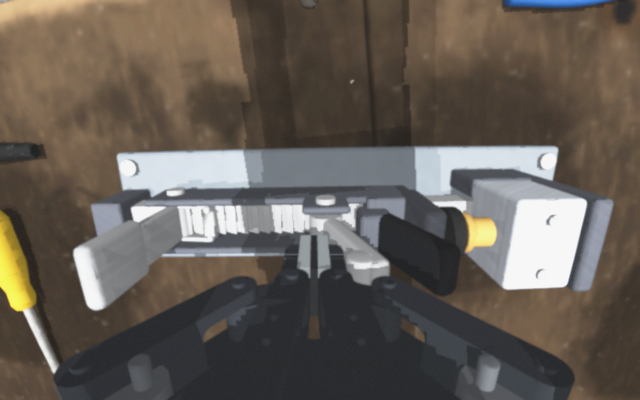

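The pad (458, 230) is almost on the bush (480, 232), and the trigger is leaned far forward. I finish the stroke, then go back for the next one.

Call:
arm_command(
  series=[
    [[0.0002,0.002,0],0],
    [[0.0004,0.004,0],0],
    [[0.0006,0.006,0],0],
    [[0.0006,0.006,0],0],
    [[0.0006,0.006,0],0],
    [[0.0006,0.006,0],0],
    [[0.0006,0.006,0],0],
    [[0.0006,0.006,0],0],
  ],
)

```text
time: 6.97
position: [0.4634, 0.0521, 0.1052]
ee_rot: [0.056, 0.998, 0.0, -0.0]
force: [-0.5, -3.9, -1.7]
opening: 0.001
gripper_force: 1.8
```

Call:
arm_command(
  series=[
    [[-0.001,-0.01,0],0],
    [[-0.002,-0.02,0],0],
    [[-0.003,-0.03,0],0],
    [[-0.004,-0.04,0],0],
    [[-0.0048,-0.048,0],0],
    [[-0.005,-0.052,0],0],
    [[-0.005,-0.052,0],0],
    [[-0.004,-0.044,0],0],
  ],
)

```text
time: 7.63
position: [0.4596, 0.0072, 0.1053]
ee_rot: [0.057, 0.998, -0.0, 0.0]
force: [-0.8, -2.0, 0.7]
opening: -0.002
gripper_force: 1.7
```

Call:
arm_command(
  series=[
    [[0.0005,0.004,0],0],
    [[0.001,0.008,0],0],
    [[0.0013,0.012,0],0],
    [[0.0016,0.016,0],0],
    [[0.0016,0.016,0],0],
    [[0.0016,0.016,0],0],
    [[0.0016,0.016,0],0],
    [[0.0016,0.016,0],0],
  ],
)

```text
time: 8.3
position: [0.4618, 0.0236, 0.1061]
ee_rot: [0.056, 0.998, -0.001, 0.001]
force: [-1.3, -7.7, 5.6]
opening: 0.002
gripper_force: 4.5
```

```bash
python3 look.py w4
```

```text
8.3 [0.46183368 0.02364644 0.10613379] [-1.27782435 -7.72948079  5.55822275]
trigger_push 0.85 [277. 345.] [0.4668 0.0379 0.117 ]
release_push 0.61 [267. 186.] [ 0.4569 -0.0374  0.111 ]
pad_face 0.97 [227. 494.] [0.4722 0.1346 0.07  ]
bush_face 0.7 [225. 496.] [0.4706 0.1359 0.07  ]
holder 0.7 [198. 492.] [0.4784 0.1738 0.    ]
tool y [ 0.11160834  0.99374976 -0.00223507]
```

Call:
arm_command(
  series=[
    [[0.0002,0.002,0],0],
    [[0.0004,0.004,0],0],
    [[0.0006,0.006,0],0],
    [[0.0008,0.008,0],0],
    [[0.001,0.01,0],0],
    [[0.0012,0.012,0],0],
    [[0.0014,0.014,0],0],
    [[0.0014,0.014,0],0],
  ],
)

```text
time: 9.27
position: [0.4625, 0.0382, 0.1053]
ee_rot: [0.056, 0.998, -0.0, -0.0]
force: [-0.9, -4.8, 2.1]
opening: 0.001
gripper_force: 2.4
```

```bash
python3 look.py w5
```

```text
9.2667 [0.4624972  0.03817645 0.10528991] [-0.856832   -4.8155593   2.07645657]
trigger_push 0.78 [284. 350.] [0.4709 0.0542 0.117 ]
pad_face 0.83 [231. 472.] [0.4735 0.1346 0.07  ]
bush_face 0.65 [228. 474.] [0.4718 0.1361 0.07  ]
holder 0.91 [198. 475.] [0.477  0.1729 0.    ]
tool y [ 1.12180219e-01  9.93687637e-01 -6.91827543e-04]
```

View pics/w5.png

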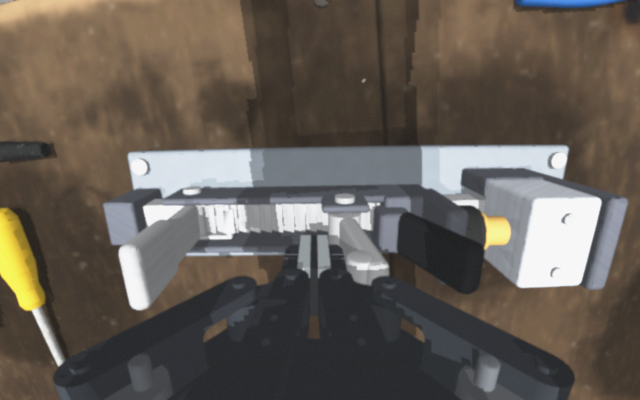

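The picture shows the pad (475, 232) against the bush (495, 232), which still stands out. The force is only 5 N, so I press on in small steps.

Call:
arm_command(
  series=[
    [[0.0002,0.0015,0],0],
    [[0.0004,0.003,0],0],
    [[0.0005,0.0045,0],0],
    [[0.0006,0.006,0],0],
    [[0.0006,0.006,0],0],
    [[0.0006,0.006,0],0],
    [[0.0006,0.006,0],0],
    [[0.0006,0.006,0],0],
  ],
)

```text
time: 10.23
position: [0.463, 0.043, 0.1055]
ee_rot: [0.057, 0.998, -0.001, -0.0]
force: [-3.2, -10.0, 5.9]
opening: 0.001
gripper_force: 5.1
```

Call:
arm_command(
  series=[
    [[0.0002,0.0015,0],0],
    [[0.0004,0.003,0],0],
    [[0.0005,0.0045,0],0],
    [[0.0006,0.006,0],0],
    [[0.0008,0.008,0],0],
    [[0.0008,0.008,0],0],
    [[0.0008,0.008,0],0],
    [[0.0008,0.008,0],0],
  ],
)

```text
time: 10.9
position: [0.4638, 0.051, 0.1053]
ee_rot: [0.057, 0.998, -0.001, -0.0]
force: [-2.8, -10.2, 4.7]
opening: 0.001
gripper_force: 5.1
```

```bash
python3 look.py w6
```

```text
10.9 [0.4637886  0.05102605 0.10534677] [ -2.84461698 -10.22723084   4.65627589]
trigger_push 0.56 [286. 345.] [0.4732 0.0648 0.117 ]
release_push 0.87 [268. 125.] [ 0.4558 -0.0406  0.111 ]
pad_face 0.59 [230. 455.] [0.4726 0.1368 0.07  ]
bush_face 0.67 [230. 456.] [0.473  0.1373 0.07  ]
holder 0.8 [198. 459.] [0.4762 0.1724 0.    ]
tool y [ 0.11284254  0.99361101 -0.00192916]
```

Call:
arm_command(
  series=[
    [[0.0002,0.0015,0],0],
    [[0.0004,0.003,0],0],
    [[0.0005,0.0045,0],0],
    [[0.0006,0.006,0],0],
    [[0.0007,0.007,0],0],
    [[0.0007,0.007,0],0],
    [[0.0007,0.007,0],0],
    [[0.0007,0.007,0],0],
  ],
)

```text
time: 11.87
position: [0.4644, 0.0578, 0.1049]
ee_rot: [0.057, 0.998, -0.001, -0.0]
force: [-1.8, -10.7, 0.8]
opening: -0.002
gripper_force: 5.4
```

Call:
arm_command(
  series=[
    [[0.0001,0.001,0],0],
    [[0.0002,0.002,0],0],
    [[0.0003,0.003,0],0],
    [[0.0003,0.003,0],0],
    [[0.0003,0.003,0],0],
    [[0.0003,0.003,0],0],
    [[0.0003,0.003,0],0],
    [[0.0003,0.003,0],0],
  ],
)

```text
time: 12.53
position: [0.4646, 0.0605, 0.1047]
ee_rot: [0.057, 0.998, -0.001, -0.0]
force: [-0.3, -11.6, -0.3]
opening: 0.002
gripper_force: 6.2
```

```bash
python3 look.py w7
```

```text
12.5333 [0.46458342 0.0604585  0.10468166] [ -0.33263229 -11.61226708  -0.34489511]
trigger_push 0.91 [283. 348.] [0.4723 0.0755 0.117 ]
release_push 0.67 [268.  98.] [ 0.4555 -0.0442  0.111 ]
pad_face 0.56 [232. 446.] [0.4736 0.1408 0.07  ]
bush_face 0.85 [232. 448.] [0.474  0.1417 0.07  ]
holder 0.91 [201. 450.] [0.4783 0.1733 0.    ]
tool y [ 0.11313653  0.99357527 -0.00288141]
```

Call:
arm_command(
  series=[
    [[0.0001,0.001,0],0],
    [[0.0002,0.002,0],0],
    [[0.0003,0.003,0],0],
    [[0.0003,0.003,0],0],
    [[0.0003,0.003,0],0],
    [[0.0003,0.003,0],0],
    [[0.0003,0.003,0],0],
    [[0.0003,0.003,0],0],
  ],
)

```text
time: 13.5
position: [0.4647, 0.0617, 0.1045]
ee_rot: [0.057, 0.998, -0.003, -0.001]
force: [-1.0, -21.8, 0.5]
opening: -0.004
gripper_force: 10.9
```

The force has jumped to 22 N within 1 mm while the bush is still about 7 mm out, so this is the trigger's end stop. I go back for the next stroke.

Call:
arm_command(
  series=[
    [[-0.0012,-0.012,0],0],
    [[-0.0024,-0.024,0],0],
    [[-0.0036,-0.036,0],0],
    [[-0.0048,-0.048,0],0],
    [[-0.0058,-0.057,0],0],
    [[-0.0058,-0.057,0],0],
    [[-0.0058,-0.057,0],0],
    [[-0.005,-0.05,0],0],
  ],
)

```text
time: 14.17
position: [0.4603, 0.0151, 0.1052]
ee_rot: [0.057, 0.998, 0.0, -0.0]
force: [-0.9, -4.3, 1.6]
opening: -0.004
gripper_force: 1.7
```

Call:
arm_command(
  series=[
    [[0.0005,0.004,0],0],
    [[0.001,0.008,0],0],
    [[0.0012,0.012,0],0],
    [[0.0014,0.014,0],0],
    [[0.0014,0.014,0],0],
    [[0.0014,0.014,0],0],
    [[0.0014,0.014,0],0],
    [[0.0014,0.014,0],0],
  ],
)

```text
time: 14.83
position: [0.4616, 0.0292, 0.1051]
ee_rot: [0.056, 0.998, 0.0, -0.0]
force: [1.0, -1.5, -0.3]
opening: -0.001
gripper_force: 0.6
```

```bash
python3 look.py w8
```

```text
14.8333 [0.46161262 0.02922206 0.10512519] [ 1.02685958 -1.53274818 -0.31101783]
trigger_push 0.91 [279. 347.] [0.4672 0.0441 0.117 ]
release_push 0.7 [267. 164.] [ 0.455 -0.042  0.111]
bush_face 0.6 [228. 496.] [0.4722 0.1408 0.07  ]
holder 0.92 [198. 486.] [0.4767 0.1739 0.    ]
tool y [1.12440667e-01 9.93658432e-01 1.30374756e-04]
```

View pics/w8.png

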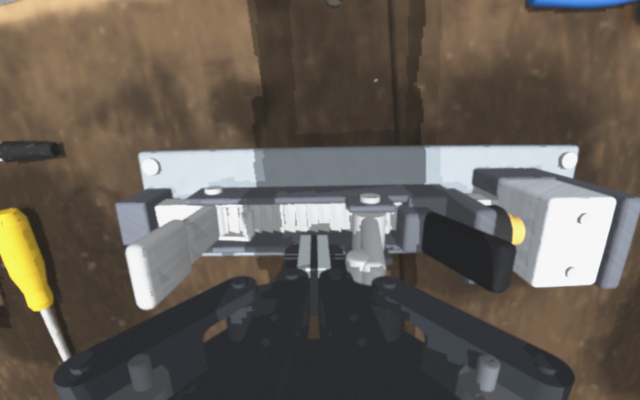

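The bush now shows only about 15 px (508–525, 230) between pad and block. I go on gently.

Call:
arm_command(
  series=[
    [[0.0002,0.002,0],0],
    [[0.0004,0.004,0],0],
    [[0.0006,0.006,0],0],
    [[0.0008,0.008,0],0],
    [[0.001,0.01,0],0],
    [[0.001,0.01,0],0],
    [[0.001,0.01,0],0],
    [[0.001,0.01,0],0],
  ],
)

```text
time: 15.8
position: [0.4627, 0.0392, 0.1053]
ee_rot: [0.056, 0.998, 0.0, 0.0]
force: [0.2, -1.8, 1.2]
opening: -0.004
gripper_force: 0.7
```

Call:
arm_command(
  series=[
    [[0.0001,0.001,0],0],
    [[0.0002,0.002,0],0],
    [[0.0003,0.003,0],0],
    [[0.0004,0.004,0],0],
    [[0.0005,0.005,0],0],
    [[0.0005,0.005,0],0],
    [[0.0005,0.005,0],0],
    [[0.0005,0.005,0],0],
  ],
)

```text
time: 16.47
position: [0.4632, 0.043, 0.1056]
ee_rot: [0.057, 0.998, -0.001, -0.0]
force: [-1.9, -8.1, 6.3]
opening: 0.0
gripper_force: 4.5
```

Call:
arm_command(
  series=[
    [[0.0001,0.001,0],0],
    [[0.0002,0.002,0],0],
    [[0.0003,0.003,0],0],
    [[0.0004,0.004,0],0],
    [[0.0004,0.004,0],0],
    [[0.0004,0.004,0],0],
    [[0.0004,0.004,0],0],
    [[0.0004,0.004,0],0],
  ],
)

```text
time: 17.13
position: [0.4636, 0.0466, 0.1059]
ee_rot: [0.057, 0.998, -0.001, -0.0]
force: [-4.5, -10.5, 7.0]
opening: -0.003
gripper_force: 5.8
```

```bash
python3 look.py w9
```

```text
17.1333 [0.46359731 0.04659008 0.10586966] [ -4.47366686 -10.53795887   7.0059522 ]
trigger_push 0.72 [284. 346.] [0.4721 0.0608 0.117 ]
release_push 0.89 [266. 126.] [ 0.4552 -0.0443  0.111 ]
pad_face 0.72 [225. 467.] [0.4703 0.1401 0.07  ]
bush_face 0.85 [233. 470.] [0.476  0.1425 0.07  ]
holder 0.94 [196. 465.] [0.4756 0.1732 0.    ]
tool y [ 0.11296391  0.99359546 -0.00268756]
```

Call:
arm_command(
  series=[
    [[0.0001,0.001,0],0],
    [[0.0002,0.002,0],0],
    [[0.0003,0.003,0],0],
    [[0.0004,0.004,0],0],
    [[0.0005,0.005,0],0],
    [[0.0005,0.005,0],0],
    [[0.0005,0.005,0],0],
    [[0.0005,0.005,0],0],
  ],
)

```text
time: 18.1
position: [0.4641, 0.0517, 0.1059]
ee_rot: [0.057, 0.998, -0.001, -0.0]
force: [-4.3, -10.4, 8.2]
opening: -0.004
gripper_force: 5.4
```

Call:
arm_command(
  series=[
    [[0.0001,0.001,0],0],
    [[0.0002,0.002,0],0],
    [[0.0003,0.003,0],0],
    [[0.0004,0.004,0],0],
    [[0.0004,0.004,0],0],
    [[0.0004,0.004,0],0],
    [[0.0004,0.004,0],0],
    [[0.0004,0.004,0],0],
  ],
)

```text
time: 18.77
position: [0.4645, 0.0558, 0.1059]
ee_rot: [0.057, 0.998, -0.001, -0.0]
force: [-2.8, -9.4, 8.3]
opening: 0.001
gripper_force: 5.3
```

Call:
arm_command(
  series=[
    [[0.0001,0.001,0],0],
    [[0.0002,0.002,0],0],
    [[0.0003,0.003,0],0],
    [[0.0004,0.004,0],0],
    [[0.0004,0.004,0],0],
    [[0.0004,0.004,0],0],
    [[0.0004,0.004,0],0],
    [[0.0004,0.004,0],0],
  ],
)

```text
time: 19.43
position: [0.4648, 0.0598, 0.1057]
ee_rot: [0.057, 0.998, -0.001, -0.0]
force: [-2.1, -10.8, 7.1]
opening: 0.005
gripper_force: 5.3
```

```bash
python3 look.py w10
```

```text
19.4333 [0.46484988 0.05975911 0.10573808] [ -2.11207135 -10.7523219    7.0930524 ]
trigger_push 0.98 [283. 348.] [0.4729 0.0749 0.117 ]
release_push 0.87 [267. 123.] [ 0.4568 -0.0327  0.111 ]
pad_face 0.86 [230. 459.] [0.4739 0.1485 0.07  ]
bush_face 0.44 [228. 459.] [0.4731 0.1485 0.07  ]
holder 0.83 [198. 453.] [0.4767 0.1757 0.    ]
tool y [ 0.11295587  0.99359717 -0.00237452]
```

Call:
arm_command(
  series=[
    [[0.0001,0.001,0],0],
    [[0.0002,0.002,0],0],
    [[0.0003,0.003,0],0],
    [[0.0003,0.003,0],0],
    [[0.0003,0.003,0],0],
    [[0.0003,0.003,0],0],
    [[0.0003,0.003,0],0],
    [[0.0003,0.003,0],0],
  ],
)

```text
time: 20.4
position: [0.4651, 0.0627, 0.1056]
ee_rot: [0.057, 0.998, -0.001, -0.0]
force: [-2.5, -9.5, 5.7]
opening: -0.002
gripper_force: 5.3
```

Call:
arm_command(
  series=[
    [[0.0001,0.001,0],0],
    [[0.0002,0.002,0],0],
    [[0.0003,0.0025,0],0],
    [[0.0003,0.0025,0],0],
    [[0.0003,0.0025,0],0],
    [[0.0003,0.0025,0],0],
    [[0.0003,0.0025,0],0],
    [[0.0003,0.0025,0],0],
  ],
)

```text
time: 21.07
position: [0.4653, 0.0651, 0.1054]
ee_rot: [0.057, 0.998, -0.001, -0.0]
force: [-1.7, -10.9, 5.1]
opening: 0.001
gripper_force: 5.4
```

Call:
arm_command(
  series=[
    [[0.0001,0.001,0],0],
    [[0.0002,0.002,0],0],
    [[0.0003,0.0025,0],0],
    [[0.0003,0.0025,0],0],
    [[0.0003,0.0025,0],0],
    [[0.0003,0.0025,0],0],
    [[0.0003,0.0025,0],0],
    [[0.0003,0.0025,0],0],
  ],
)

```text
time: 21.73
position: [0.4655, 0.0674, 0.1052]
ee_rot: [0.057, 0.998, -0.002, -0.0]
force: [-1.8, -12.0, 3.6]
opening: -0.003
gripper_force: 5.9
```

```bash
python3 look.py w11
```

```text
21.7333 [0.46549954 0.06741305 0.10517516] [ -1.82786726 -12.0234044    3.63911458]
trigger_push 0.87 [285. 348.] [0.4743 0.0825 0.117 ]
release_push 0.6 [268. 104.] [ 0.4564 -0.035   0.111 ]
pad_face 0.94 [229. 447.] [0.4732 0.1483 0.07  ]
bush_face 0.54 [228. 449.] [0.4728 0.1493 0.07  ]
holder 0.86 [197. 441.] [0.4753 0.173  0.    ]
tool y [ 0.11307672  0.99358154 -0.00306276]
```

View pics/w11.png

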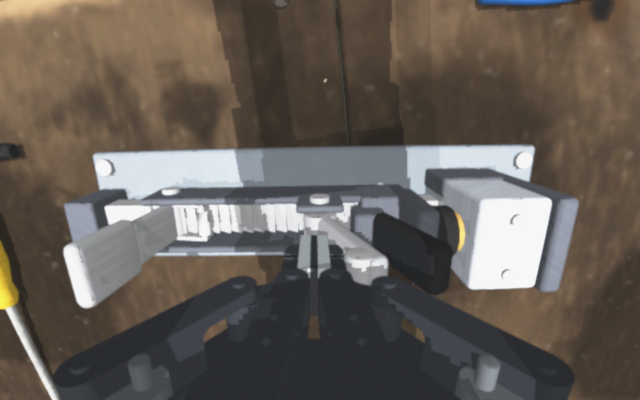

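The picture shows only the thin flange edge (457, 232) between pad and block, so it's almost home. I take small steps.

Call:
arm_command(
  series=[
    [[0.0001,0.001,0],0],
    [[0.0002,0.002,0],0],
    [[0.0002,0.002,0],0],
    [[0.0002,0.002,0],0],
    [[0.0002,0.002,0],0],
    [[0.0002,0.002,0],0],
    [[0.0002,0.002,0],0],
    [[0.0002,0.002,0],0],
  ],
)

```text
time: 22.7
position: [0.4656, 0.0686, 0.105]
ee_rot: [0.057, 0.998, -0.002, -0.001]
force: [-1.5, -16.3, 3.0]
opening: -0.0
gripper_force: 8.3
```

Call:
arm_command(
  series=[
    [[0.0001,0.001,0],0],
    [[0.0001,0.001,0],0],
    [[0.0001,0.001,0],0],
    [[0.0001,0.001,0],0],
    [[0.0001,0.001,0],0],
    [[0.0001,0.001,0],0],
    [[0.0001,0.001,0],0],
    [[0.0001,0.001,0],0],
  ],
)

```text
time: 23.37
position: [0.4656, 0.0689, 0.105]
ee_rot: [0.057, 0.998, -0.003, -0.001]
force: [-1.9, -19.2, 3.4]
opening: 0.002
gripper_force: 10.0
```

This stiffness, about 8 N/mm, is like the trigger's end stop and not the 3 N/mm of seating. I take another short stroke to be sure.

Call:
arm_command(
  series=[
    [[-0.0012,-0.012,0],0],
    [[-0.0024,-0.024,0],0],
    [[-0.0036,-0.036,0],0],
    [[-0.0048,-0.048,0],0],
    [[-0.0056,-0.056,0],0],
    [[-0.0056,-0.056,0],0],
    [[-0.0056,-0.056,0],0],
    [[-0.005,-0.047,0],0],
  ],
)

```text
time: 24.03
position: [0.4612, 0.0248, 0.1053]
ee_rot: [0.057, 0.998, -0.0, 0.0]
force: [-0.9, -2.5, 3.1]
opening: 0.0
gripper_force: 1.6
```

Call:
arm_command(
  series=[
    [[0.0005,0.004,0],0],
    [[0.001,0.009,0],0],
    [[0.0014,0.014,0],0],
    [[0.0018,0.018,0],0],
    [[0.002,0.02,0],0],
    [[0.0021,0.021,0],0],
    [[0.0021,0.021,0],0],
    [[0.0021,0.021,0],0],
  ],
)

```text
time: 24.7
position: [0.4634, 0.046, 0.1056]
ee_rot: [0.056, 0.998, -0.0, 0.0]
force: [-1.0, -6.3, 4.4]
opening: -0.001
gripper_force: 2.7
```

Call:
arm_command(
  series=[
    [[0.0001,0.001,0],0],
    [[0.0002,0.002,0],0],
    [[0.0003,0.003,0],0],
    [[0.0004,0.004,0],0],
    [[0.0004,0.004,0],0],
    [[0.0004,0.004,0],0],
    [[0.0004,0.004,0],0],
    [[0.0004,0.004,0],0],
  ],
)

```text
time: 25.37
position: [0.4637, 0.049, 0.1059]
ee_rot: [0.056, 0.998, -0.001, 0.0]
force: [-3.1, -10.3, 7.9]
opening: 0.0
gripper_force: 5.4
```

Call:
arm_command(
  series=[
    [[0.0001,0.001,0],0],
    [[0.0002,0.002,0],0],
    [[0.0002,0.002,0],0],
    [[0.0002,0.002,0],0],
    [[0.0002,0.002,0],0],
    [[0.0002,0.002,0],0],
    [[0.0002,0.002,0],0],
    [[0.0002,0.002,0],0],
  ],
)

```text
time: 26.03
position: [0.4639, 0.0505, 0.106]
ee_rot: [0.057, 0.998, -0.002, 0.0]
force: [-4.3, -13.0, 7.9]
opening: -0.001
gripper_force: 6.8
```

Call:
arm_command(
  series=[
    [[0.0001,0.001,0],0],
    [[0.0002,0.002,0],0],
    [[0.0002,0.002,0],0],
    [[0.0002,0.002,0],0],
    [[0.0002,0.002,0],0],
    [[0.0002,0.002,0],0],
    [[0.0002,0.002,0],0],
    [[0.0002,0.002,0],0],
  ],
)

```text
time: 26.7
position: [0.4641, 0.0521, 0.1061]
ee_rot: [0.057, 0.998, -0.002, 0.0]
force: [-6.5, -15.9, 10.9]
opening: 0.004
gripper_force: 8.0
```

The force has risen steadily, 10 → 13 → 16 N at about 2 N/mm well before the trigger's stop. That means the bush is seated, so I stop pumping and go to the release lever.

Call:
arm_command(
  series=[
    [[-0.001,-0.01,0],0],
    [[-0.002,-0.02,0],0],
    [[-0.003,-0.03,0],0],
    [[-0.004,-0.04,0],0],
    [[-0.005,-0.05,0],0],
    [[-0.006,-0.058,0],0],
    [[-0.007,-0.065,0],0],
    [[-0.008,-0.072,0],0],
  ],
)

```text
time: 27.37
position: [0.4559, -0.0186, 0.1053]
ee_rot: [0.057, 0.998, 0.0, 0.0]
force: [0.8, 0.6, 0.5]
opening: 0.002
gripper_force: 0.0
```

Call:
arm_command(
  series=[
    [[-0.0005,-0.004,0],0],
    [[-0.001,-0.008,0],0],
    [[-0.0015,-0.012,0],0],
    [[-0.002,-0.016,0],0],
    [[-0.0025,-0.02,0],0],
    [[-0.0025,-0.024,0],0],
    [[-0.003,-0.028,0],0],
    [[-0.003,-0.028,0],0],
  ],
)

```text
time: 28.03
position: [0.4531, -0.0464, 0.1054]
ee_rot: [0.056, 0.998, -0.0, 0.0]
force: [-0.4, 2.0, 0.2]
opening: -0.004
gripper_force: 0.8
```

```bash
python3 look.py w12
```

```text
28.0333 [ 0.45305573 -0.04641739  0.10544064] [-0.38847393  2.00309423  0.21592533]
trigger_push 0.43 [266. 287.] [ 0.4492 -0.0578  0.117 ]
bush_face 0.54 [199. 569.] [0.4506 0.1112 0.07  ]
holder 0.69 [200. 569.] [0.4783 0.173  0.    ]
tool y [ 1.12694181e-01  9.93629709e-01 -1.48528941e-04]
```

View pics/w12.png

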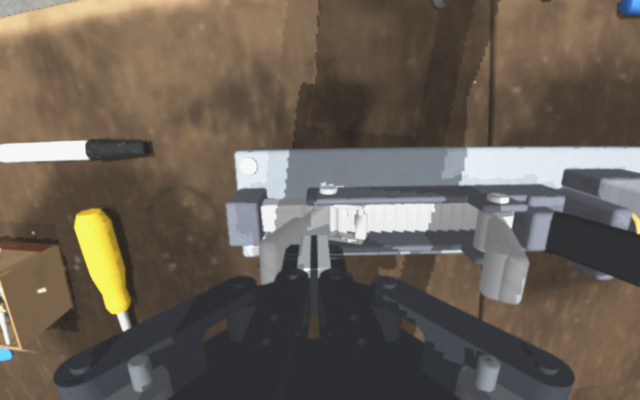

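The paddle (290, 240) is tilted back by the fingers, the trigger (505, 260) is free, and there's still a gap between the head's rear (310) and the end stop (265). I keep dragging.

Call:
arm_command(
  series=[
    [[-0.0005,-0.003,0],0],
    [[-0.001,-0.006,0],0],
    [[-0.001,-0.009,0],0],
    [[-0.0013,-0.012,0],0],
    [[-0.0016,-0.015,0],0],
    [[-0.0018,-0.017,0],0],
    [[-0.002,-0.018,0],0],
    [[-0.002,-0.018,0],0],
  ],
)

```text
time: 29.0
position: [0.4511, -0.0644, 0.1054]
ee_rot: [0.057, 0.998, -0.0, 0.0]
force: [2.2, 1.9, 0.3]
opening: -0.002
gripper_force: 1.3
```

Call:
arm_command(
  series=[
    [[-0.0002,-0.001,0],0],
    [[-0.0003,-0.002,0],0],
    [[-0.0004,-0.003,0],0],
    [[-0.0005,-0.004,0],0],
    [[-0.0006,-0.005,0],0],
    [[-0.0006,-0.005,0],0],
    [[-0.0006,-0.005,0],0],
    [[-0.0006,-0.005,0],0],
  ],
)

```text
time: 29.67
position: [0.4504, -0.0691, 0.1054]
ee_rot: [0.056, 0.998, -0.0, 0.0]
force: [1.7, 2.2, 1.8]
opening: -0.003
gripper_force: 1.4
```

Call:
arm_command(
  series=[
    [[-0.0002,-0.001,0],0],
    [[-0.0003,-0.002,0],0],
    [[-0.0004,-0.003,0],0],
    [[-0.0005,-0.004,0],0],
    [[-0.0006,-0.005,0],0],
    [[-0.0006,-0.006,0],0],
    [[-0.0006,-0.006,0],0],
    [[-0.0006,-0.006,0],0],
  ],
)

```text
time: 30.33
position: [0.45, -0.0727, 0.1051]
ee_rot: [0.056, 0.998, 0.002, 0.0]
force: [5.4, 14.2, 0.9]
opening: -0.001
gripper_force: 6.8
```

It has stopped hard at 14 N, at the expected end of travel. I back off so the lever is free, then rise.

Call:
arm_command(
  series=[
    [[0.001,0.008,0],0],
    [[0.002,0.018,0],0],
    [[0.003,0.028,0],0],
    [[0.004,0.038,0],0],
    [[0.005,0.047,0],0],
    [[0.005,0.052,0],0],
    [[0.005,0.052,0],0],
    [[0.005,0.052,0.01],0],
  ],
)

```text
time: 31.0
position: [0.4532, -0.0224, 0.1136]
ee_rot: [0.056, 0.998, 0.0, -0.002]
force: [-0.2, 0.2, -1.3]
opening: -0.0
gripper_force: 0.0
```

Call:
arm_command(
  series=[
    [[0,0,0.02],0],
    [[0,0,0.05],0],
    [[0,0,0.08],0],
    [[0,0.01,0.11],0],
    [[0,0.03,0.14],0],
    [[0,0.05,0.17],0],
    [[0,0.05,0.18],0],
    [[0,0.05,0.18],0],
  ],
)

```text
time: 31.67
position: [0.4564, 0.0272, 0.2997]
ee_rot: [0.056, 0.998, -0.0, 0.004]
force: [0.9, -0.6, 1.0]
opening: 0.002
gripper_force: 0.0
```

```bash
python3 look.py w13; python3 -c "
import cv2;i=cv2.imread('pics/w13.png')[90:290,190:590];cv2.imwrite('pics/w13c.png',cv2.resize(i,None,fx=2,fy=2,interpolation=3))"
```

```text
31.6667 [0.45639214 0.02717982 0.29974552] [ 0.85437748 -0.64637462  0.96794811]
trigger_push 0.9 [181. 295.] [0.4578 0.0074 0.117 ]
release_push 0.81 [183. 240.] [ 0.4539 -0.0537  0.111 ]
pad_face 0.61 [170. 390.] [0.4678 0.1209 0.07  ]
bush_face 0.68 [173. 412.] [0.4744 0.1484 0.07  ]
holder 0.94 [163. 413.] [0.4767 0.1721 0.    ]
tool y [1.11226471e-01 9.93795084e-01 6.12793371e-05]
```

View pics/w13c.png

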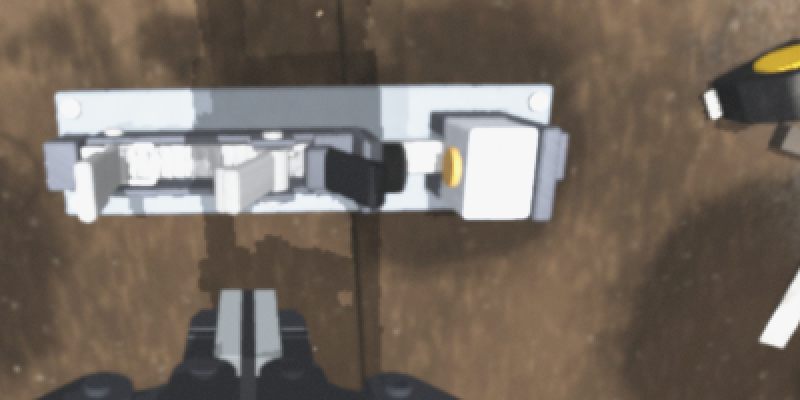

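The head is back where it started: paddle and trigger are at their first positions, at (95, 180) and (245, 180) in the crop. Only the bush's flange (453, 167) shows, flat against the block. I hand the job in.

```bash
python3 -c "
from cell import r
print(r.hand_in())"
```

```text
the job is handed in; nothing more can be done
None
```

The bush was pressed in until the trigger force showed it seated (about 16–17 N, under the 26 N bruising limit). The sliding head was then run fully back with both levers free, and the job was handed in at about 32 s.

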